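Tumble the big sample box off the step onto its base and stack the small box on it

ROBOT

A 6-joint arm with a two-finger parallel gripper is mounted at the origin on the work surface. World frame = base frame: x ahead of the robot, y to its left, z up, the work surface at z = 0. Lengths are in m, angles in rad, forces in N, time in s.
With the tool pointing down it reaches from about 0.4 to 0.825 m from the base axis. Payload 7 kg.
Tool frame: the origin (TCP) lies on the mounting face of the last link; the fingertips stand 178 mm ahead of it and the grasp point (between the pads) lies arm.grip_depth ahead of it (arm.grip_depth is the distance from the TCP to the grasp point, in m); z points along the fingers, y is the direction in which the jaws open and shut (so a half turn about z gives the same grasp; the last joint's range is limited). The gripper opens to 88 mm and grips with 3 to 60 N. Pads are 19 mm wide; open, the fingers measure 130 mm over their backs; the gripper's body (78 mm by 193 mm) begins 47 mm behind the grasp point.
Start: joints at [-0.885, 0.359, 0.012, 0, -1.224, -0.288], TCP at [0.261, -0.622, 0.405] pointing down, gripper open.
Joint ranges: [-3.07, 3.07], [-1.43, 2.12], [-1.02, 1.25], [-3.03, 1.67], [-3.05, -0], [-3.03, 3.03]. Speed limits (rad/s): [2.39, 2.39, 3.01, 3.14, 3.14, 3.14].

INTERFACE

Orientations are given as [roll, pitch, yaw] about the fixed x, y, z axes, in that order (R = Rz(yaw) Ry(pitch) Rx(roll)).
In Python, from station import arm gives the robot as it stands.
- The arm moves only by the tool carry_out, never from a script. Its argument "targets" is a list that holds one entry, the list of rows, each a list of 7 numbers: the turn, a rotation vector about the tool's x, y, z in units of 8 degrees (1.0 is 8 degrees), then the shift along the tool's x, y, z in units of 2.5 cm (1.0 is 2.5 cm), then the opening, from -1 (shut) to 1 (fully open). A call has 1 to 20 rows; each row shifts and turns the commanded pose from where the row before left it, along the tool's axes as they then stand; what a row does not reach is not made up. A row lasts 1/8 s, in which the tool goes at most 62.5 mm and 10.7 degrees, less where a joint would pass 70% of its speed; a pose out of reach is approached as far as the arm can. A call with a number of a shift or a turn outside -1 to 1 is refused whole. A call with a gripper value outside its range is refused whole. The fingers move at their own pace and stop on an object; "squeeze" is the grip in N (left out, the last holds). Time passes only in rows, so rows that do not move let the fingers close. It gives the time, the measured TCP pose, the force and the opening at its end, in the units of the state.
- arm.get_state(): the state, without advancing time (a new reading comes with each control period).
- arm.grab_frame(name): name is "scene" or "top" or "wrist"; returns (picture, depth): 400x640x3 uint8, red, green, blue; 400x640 float32, m along the optical axis (not along the pixel's ray), 0 where there is no reading.
- arm.camera_model(name): a dict with "camera_matrix" (3x3 intrinsics, pixels), "distortion" ([k1, k2, p1, p2, k3] as OpenCV has them; the pictures are not rectified), "world_from_camera" (4x4, takes a point from camera to world coordinates). Camera axes: x right, y down, z forward; pixel columns grow to the right and rows downward; lengths in m; the calibration is good to about 2 mm. A picture is of the moment at which its call begins: read the wrist's pose just before it. camera_model takes no time and is no camera call; for the wrist camera it gives the pose at the moment of the call.
- arm.job_done(): hands the job in, once; it reports no verdict.
Trained networks look in the newest picture that a camera, given by its name, has taken for a name from the list of things; names that differ only in an ending like _2 or _b are one class to them, and where a whole thing is asked for, a point or a joint stands for the part that bears it (a point fixed in the world has none). Each returns a list of dicts, best first, with "conf" (0 to 1); they miss things now and then, are a little off and sometimes report something else, mostly with a low value. They report only what shows in the picture. A call takes as long as a camera call.
- arm.spot_in(camera, query): "point" ([row, column] in pixels, amid what is visible of it).
- arm.landmark_of(camera, query): "point" ([row, column] in pixels: a listed point, or the origin of a listed thing).
The state is a dict: "t": time; "q": joint angles; "qd": joint speeds; "joint_efforts": joint torques, N m; "eef_pos": TCP position; "ee_rot": TCP orientation; "force": force on the tool from outside, world axes, zero at the start; "moment": the same for the moment, N m; "width": finger opening in m.
Only numpy, scipy, OpenCV 4.12 (cv2) and the standard library are available. Lean on these libraries where they do the work, as an engineer would, in place of code of your own. Each camera call takes 0.05 s, during which the arm holds its last target.

TASK

The big blue-lidded sample box is standing on its side on the low step: push it over the step's blue-striped edge so that it tumbles onto its base on the bench at the foot of the step, blue lid up. Then set the small green-lidded box the right way up, square and in the middle of the big box's lid, putting it down gently, and let go. Leave the yellow bin, the green tray and the bottle where they are.

Things in the scene. Friction and masses are not known exactly. Their poses are not given: they have to be found in the camera images.
- step_edge (a point): Middle of the drop edge, at top height, of the step: a fixed grey slab, 200 mm (x) x 260 mm (y) x 40 mm high. The last 10 mm at this edge is a blue round rubber nosing, grippy, 1 mm lower than the slab. The point is 40 mm above the bench. +x points level from this edge back over the slab, so the box goes over towards -x, where the bench is open; y runs along the edge, z up.
- big_box_centre (a point): Centre of the big closed box, 0.3-0.56 kg, white with grey base, blue lid: 90 mm base to lid (+x to the lid), 120 x 120 mm across (y, z). Too wide to grip; pushed below mid-height it slides. Starts on its side on the step: base to the drop edge, nearly square with it, z up, centre 60 mm above the slab. Tips by itself with half its 90 mm over the edge. On its base: +x up, centre 45 mm, lid 90 mm above the bench.
- small_box_centre (a point): Centre of the small sample box, a rigid closed box (0.09 to 0.17 kg), white with a green lid: 76 mm (x) x 56 mm (y) x 48 mm high (z, up). It stands upright on the bench, centre 24 mm above it; grip it across its 56 mm width.
- sharps_bin: Bystander: yellow waste bin with a red flap, 122 x 146 mm, 178 mm high; origin at the centre of its underside, z up. Stands loose on the bench.
- tube_tray: Bystander: green open tray of tubes, 110 mm (x) x 210 mm (y) x 55 mm high; origin at the centre of its underside, z up. Stands loose on the bench.
- reagent_bottle: Bystander: amber bottle, 70 mm across, 160 mm high; origin at the centre of its underside, z up. Stands loose on the bench.

How it is judged:
On the way:
1. the big box lies on its base on the bench at the foot of the step, lid up (angle between big_box_centre's own x axis and vertical below 0.12 rad and height (world z) of big_box_centre between 0.038 and 0.052 m and x of big_box_centre in the frame of step_edge above -0.18 m), for 0.2 s.
At the end, for the whole second after the job is handed in: Big box flat on its base on the bench, lid up within 0.12 rad, centre within 180 mm of the step's edge; small box upright on its lid, within 15 mm of the middle, square with it within 0.3 rad (quarter turns allowed); both at rest, released (all of step 1 and horizontal distance between small_box_centre and big_box_centre below 0.015 m and angle between small_box_centre's own z axis and vertical below 0.12 rad and height (world z) of small_box_centre between 0.107 and 0.12 m and (angle between the x axis of small_box_centre and the y axis of big_box_centre, either way round below 0.3 rad or angle between the x axis of small_box_centre and the z axis of big_box_centre, either way round below 0.3 rad) and linear speed of each of big_box, small_box below 0.02 m/s); the robot touches nothing.
It fails at once if the small box is dropped or thrown (faster than 0.6 m/s while not held) (linear speed of small_box above 0.6 m/s and contact force between the fingers and small_box below 0.05 N).
It fails at once if the yellow bin is moved more than 20 mm (distance of sharps_bin from where it was at the start of the episode above 0.02 m).
It fails at once if the green tray is moved more than 20 mm (distance of tube_tray from where it was at the start of the episode above 0.02 m).
It fails at once if the bottle is moved more than 20 mm (distance of reagent_bottle from where it was at the start of the episode above 0.02 m).
It also fails if it takes over 56 s, if anything falls off the work surface, if the arm or the gripper's body presses on something with over 40 N, if the wrist force passes 120 N, or if a joint passes its speed limit or range.

## Working session

There is one attempt and no reset: what is moved stays moved. The work goes in short steps, Python scripts to look and compute and a tool call to move; the robot and the scene stay as the last step left them, time stands still between calls to the robot, and variables do not carry over. Pictures are saved under pics/ and viewed, and the job is handed in when it is done.

Besides the shell and the picture viewer there is one more tool, called after "Request:" as a command line: name --argument value ..., lists and objects as JSON in quotes. carry_out: Moves the arm, as the interface text tells. Its arguments: {"type":"object","properties":{"targets":{"type":"array"},"squeeze":{"type":"number"}},"required":["targets"]}

```bash
ls; mkdir -p pics; python3 - <<'E'
from station import arm
import cv2
print(arm.get_state()); print(arm.grip_depth)
for c in("scene","top"):
    p,d=arm.grab_frame(c); cv2.imwrite(f"pics/{c}0.png",p[:,:,::-1])
    m=arm.camera_model(c); print(c,m)
    for q in["step_edge","big_box_centre","small_box_centre","sharps_bin","tube_tray","reagent_bottle"]:
        print(q,arm.landmark_of(c,q)[:2])
E
```

```text
pics
{'t': 0.0, 'q': array([-8.84878599e-01,  3.59361482e-01,  1.10536711e-02, -3.35065845e-04,
       -1.22411614e+00, -2.88084975e-01]), 'qd': array([-6.78662818e-05,  5.02531540e-05,  7.93846040e-04,  5.74334763e-04,
       -5.81274579e-04,  2.98153801e-04]), 'joint_efforts': array([ 1.50246509e-03, -5.82718742e+01,  2.93056619e+01,  6.99717075e+00,
        6.89963999e-03, -1.65563106e-04]), 'eef_pos': array([ 0.26141484, -0.622103  ,  0.40373934]), 'ee_rot': array([ 3.13994261e+00, -1.60471940e-04, -2.74387387e+00]), 'force': array([-0.50691551,  0.23633577, -0.12885001]), 'moment': array([ 0.00205242,  0.02501064, -0.04651239]), 'width': 0.0875245900896922}
0.1593
scene {'camera_matrix': array([[386.92261369,   0.        , 322.92208401],
       [  0.        , 386.92261369, 200.66514364],
       [  0.        ,   0.        ,   1.        ]]), 'distortion': array([-0.04305274,  0.        ,  0.        ,  0.        ,  0.        ]), 'world_from_camera': array([[-0.86250003,  0.42548962, -0.27395672,  0.90123879],
       [ 0.50601984,  0.71856975, -0.47707591,  0.58169811],
       [-0.0
[... 606 characters left out ...]
1.        ]]), 'distortion': array([-0.06246773,  0.        ,  0.        ,  0.        ,  0.        ]), 'world_from_camera': array([[-0.02346767, -0.98725633,  0.15739823,  0.42147955],
       [-0.99960513,  0.02560609,  0.01157173,  0.0388432 ],
       [-0.01545462, -0.15706451, -0.98746741,  1.16519622],
       [ 0.        ,  0.        ,  0.        ,  1.        ]])}
step_edge [{'point': [222.6, 321.5], 'conf': 0.6}]
big_box_centre []
small_box_centre [{'point': [236.4, 431.8], 'conf': 0.88}]
sharps_bin [{'point': [178.0, 478.5], 'conf': 0.88}]
tube_tray [{'point': [136.6, 351.7], 'conf': 0.85}, {'point': [239.2, 430.3], 'conf': 0.34}]
reagent_bottle [{'point': [205.5, 168.0], 'conf': 0.58}]
```

View pics/scene0.png

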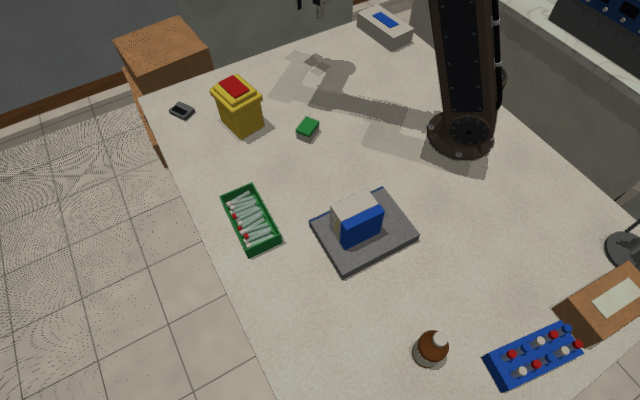

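View pics/top0.png

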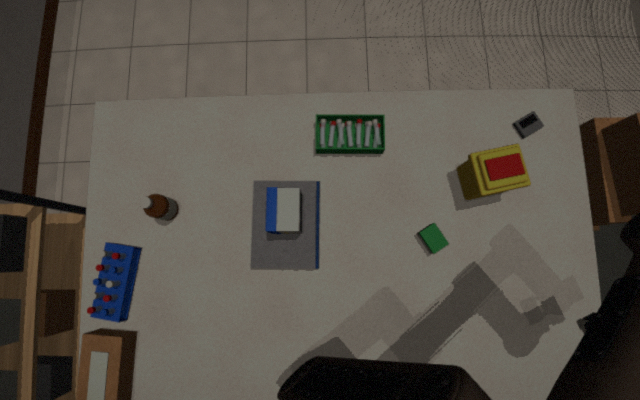

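The scene view shows the big box on the step, blue lid towards the camera at about (225,360), and the small box at (128,307). In the top view the blue striped edge is at column ~319, so the box goes over to the right (world -y). The small box is at (238,432), the bin at (170,497) and the tray at (134,350).

```bash
cat > h.py <<'E'
from station import arm
import numpy as np, cv2
def cloud(c, und=True):
    m=arm.camera_model(c); p,d=arm.grab_frame(c)
    K=np.array(m["camera_matrix"]);D=np.array(m["distortion"]);T=np.array(m["world_from_camera"])
    h,w=d.shape; vv,uu=np.mgrid[0:h,0:w]
    n=cv2.undistortPoints(np.stack([uu,vv],-1).reshape(-1,1,2).astype(np.float64),K,D).reshape(h,w,2)
    P=np.concatenate([n*d[...,None],d[...,None]],-1)@T[:3,:3].T+T[:3,3]
    P[d<=0]=np.nan
    return p,P,cv2.cvtColor(p,cv2.COLOR_RGB2HSV)
def rect(P,mask):
    k,lab,st,_=cv2.connectedComponentsWithStats(mask.astype(np.uint8))
    i=1+np.argmax(st[1:,4]); q=P[lab==i]
    r=cv2.minAreaRect((q[:,:2]*1000).astype(np.float32))
    return len(q),np.round(r[0],1),np.round(r[1],1),round(r[2],2),np.round(np.median(q[:,2])*1000,1)
E
python3 - <<'E'
from h import *
for c in("top","scene"):
    p,P,H=cloud(c); z=P[...,2]; x=P[...,0]; y=P[...,1]
    on=(abs(y)<.6)&(x>.25)&(x<1)
    h,s,v=H[...,0],H[...,1],H[...,2]
    reg=on&(abs(y-.08)<.25)&(x<.75)
    def t(n,m):
        if m.sum()>20: print(c,n,*rect(P,m))
    t("bench z",on&(abs(z)<.015))
    t("slab",reg&(z>.025)&(z<.055)&(s<90))
    t("boxtop",reg&(z>.145)&(z<.175))
    t("boxall",reg&(z>.06)&(z<.2))
    t("bluelid",reg&(h>100)&(h<130)&(s>120)&(z>.06))
    t("stripe",reg&(h>95)&(h<130)&(s>80)&(z<.055)&(z>.02))
    g=on&(h>45)&(h<85)&(s>100)&(y<-.1)
    t("small",g); t("small top",g&(z>.038)&(z<.06))
    t("tray",on&(h>45)&(h<85)&(s>100)&(y>-.15)&(x>.55))
    t("bin",on&(h>18)&(h<35)&(s>120)&(x>.4))
E
```

```text
top bench z 71562 [6.007e+02 1.000e-01] [ 701.6 1199.9] 0.02 0.2
top slab 3946 [520.3 157.4] [198.2 260.6] 88.07 40.2
top boxtop 1491 [548.9 152.5] [ 90.2 118.8] 88.3 159.1
top boxall 1637 [548.7 152.4] [ 90.3 119.1] 88.3 158.8
top bluelid 464 [549.6 181.8] [ 27.2 118.9] 88.88 160.1
top stripe 230 [516.9  62.6] [  6.1 252.4] 88.68 38.1
top small 471 [ 466.2 -276.5] [73.2 53.8] 31.74 48.1
top small top 469 [ 466.2 -276.5] [73.2 53.8] 31.74 48.1
top tray 1341 [793.3 -43.6] [206.9 110.1] 88.4 17.3
top bin 2018 [ 667.1 -486. ] [148.7 234. ] 10.96 151.2
scene bench z 63035 [600.4   0. ] [ 700.7 1200. ] 0.0 0.5
scene slab 3353 [521.8 156.4] [202.6 262.9] 87.98 40.4
scene boxtop 1390 [552.8 151.5] [ 93.1 120.6] 88.94 159.3
scene boxall 2153 [552.3 151.3] [ 93.4 121.4] 88.43 157.8
scene bluelid 1098 [553.2 183. ] [ 29.4 121.1] 87.34 140.4
scene stripe 75 [553.6 194.8] [  4.2 119.2] 86.98 47.6
scene small 331 [ 793.3 -125.8] [ 46.2 107.3] 89.52 36.7
scene small top 264 [ 469.  -275.8] [76.  52.6] 30.31 48.2
scene tray 1061 [795.7 -42.8] [212.3 107.9] 88.16 34.5
scene bin 1859 [ 648.3 -444.6] [122.9 152.1] 10.75 124.1
```

Request:
carry_out --targets '[[[0,0,-0.84,0,0,0,0.36],[0,0,-0.84,0,0,0,0.36],[0,0,-0.84,0,0,0,0.36],[0,0,-0.84,0,0,0,0.36],[0,0,-0.84,0,0,0,0.36],[0,0,-0.84,0,0,0,0.36],[0,0,-0.84,0,0,0,0.36],[0,0,-0.84,0,0,0,0.36],[0,0,-0.84,0,0,0,0.36],[0,0,-0.84,0,0,0,0.36]]]'

```text
t: 2.05
eef_pos: [0.2615, -0.6223, 0.4047]
ee_rot: [3.142, -0.0, -1.567]
force: [0.5, 0.6, 0.2]
width: 0.0597
```

Request:
carry_out --targets '[[[0,0,0,-1,-0.6,0,0.36],[0,0,0,-1,-0.6,0,0.36],[0,0,0,-1,-0.6,0,0.36],[0,0,0,-1,-0.6,0,0.36],[0,0,0,-1,-0.6,0,0.36],[0,0,0,-1,-0.6,0,0.36],[0,0,0,-1,-0.6,0,0.36],[0,0,0,-1,-0.6,0,0.36],[0,0,0,-1,-0.6,0,0.36],[0,0,0,-1,-0.6,0,0.36],[0,0,0,-1,-0.6,0,0.36],[0,0,0,-1,-0.6,0,0.36],[0,0,0,-1,-0.6,0,0.36],[0,0,0,-1,-0.6,0,0.36],[0,0,0,-1,-0.6,0,0.36],[0,0,0,-1,-0.6,0,0.36],[0,0,0,0,0,0,0.36]]]'

```text
t: 4.18
eef_pos: [0.5023, -0.2211, 0.4048]
ee_rot: [-3.141, 0.0, -1.569]
force: [0.6, 0.1, -0.7]
width: 0.0594
```

Request:
carry_out --targets '[[[0,0,0,-1,-0.1,0,0.36],[0,0,0,-1,-0.1,0,0.36],[0,0,0,-1,-0.1,0,0.36],[0,0,0,-1,-0.1,0,0.36],[0,0,0,-1,-0.1,0,0.36],[0,0,0,-1,-0.1,0,0.36],[0,0,0,-1,-0.1,0,0.36],[0,0,0,-1,-0.1,0,0.36],[0,0,0,-1,-0.1,0,0.36],[0,0,0,-1,-0.1,0,0.36],[0,0,0,-1,-0.1,0,0.36],[0,0,0,-1,-0.1,0,0.36],[0,0,0,-1,-0.1,0,0.36],[0,0,0,-1,-0.1,0,0.36],[0,0,0,-1,-0.1,0,0.36],[0,0,0,-1,-0.1,0,0.36],[0,0,0,-1,-0.1,0,0.36],[0,0,0,-1,-0.1,0,0.36],[0,0,0,-1,-0.1,0,0.36],[0,0,0,-1,-0.1,0,0.36]]]'

```text
t: 6.68
eef_pos: [0.5517, 0.2794, 0.4046]
ee_rot: [3.142, -0.0, -1.571]
force: [0.5, -0.2, 1.1]
width: 0.0598
```

Request:
carry_out --targets '[[[0,0,0,-1,0,0,0.36],[0,0,0,-1,0,0,0.36],[0,0,0,-1,0,0,0.36],[0,0,0,-0.6,0,0,0.36],[0,0.5,0,0,0,0,0.36],[0,0.5,0,0,0,0,0.36],[0,0.5,0,0,0,0,0.36],[0,0.5,0,0,0,0,0.36],[0,0.5,0,0,0,0,0.36],[0,0.5,0,0,0,0,0.36],[0,0.5,0,0,0,0,0.36],[0,0.5,0,0,0,0,0.36],[0,0.5,0,0,0,0,0.36],[0,0.5,0,0,0,0,0.36],[0,0,0,0,0,0,0.36]]]'

```text
t: 8.55
eef_pos: [0.5516, 0.3682, 0.4037]
ee_rot: [3.141, -0.699, -1.57]
force: [0.1, 0.2, -0.8]
width: 0.06
```

Request:
carry_out --targets '[[[0,0,0,-0.41,0,0.82,0.36],[0,0,0,-0.41,0,0.82,0.36],[0,0,0,-0.41,0,0.82,0.36],[0,0,0,-0.41,0,0.82,0.36],[0,0,0,-0.41,0,0.82,0.36],[0,0,0,-0.41,0,0.82,0.36],[0,0,0,-0.41,0,0.82,0.36],[0,0,0,-0.41,0,0.82,0.36],[0,0,0,0,0,0,0.36]]]'

```text
t: 9.68
eef_pos: [0.5514, 0.3245, 0.2253]
ee_rot: [3.14, -0.699, -1.571]
force: [-0.4, 0.6, 1.0]
width: 0.0596
```

Request:
carry_out --targets '[[[0,0,0,0.14,0.006,0.116,0.36],[0,0,0,0.14,0.006,0.116,0.36],[0,0,0,0.14,0.006,0.116,0.36],[0,0,0,0.14,0.006,0.116,0.36],[0,0,0,0.14,0.006,0.116,0.36],[0,0,0,0.14,0.006,0.116,0.36],[0,0,0,0.14,0.006,0.116,0.36],[0,0,0,0.14,0.006,0.116,0.36],[0,0,0,0.14,0.006,0.116,0.36],[0,0,0,0.14,0.006,0.116,0.36],[0,0,0,0.14,0.006,0.116,0.36],[0,0,0,0.14,0.006,0.116,0.36]]]'

```text
t: 11.18
eef_pos: [0.55, 0.2707, 0.2271]
ee_rot: [-3.14, -0.697, -1.571]
force: [0.9, 5.3, 1.9]
width: 0.0598
```

```bash
python3 - <<'E'
from h import *
p,P,H=cloud("scene"); cv2.imwrite("pics/s1.png",p[100:300,200:460,::-1].repeat(3,0).repeat(3,1))
z=P[...,2];x=P[...,0];y=P[...,1];h,s=H[...,0],H[...,1]
print(rect(P,(h>100)&(h<130)&(s>120)&(z>.06)&(abs(x-.55)<.12)&(abs(y-.1)<.2)))
E
```

```text
(769, array([560.1, 152.9]), array([138.1,  65.2]), 4.76, np.float64(157.6))
```

View pics/s1.png

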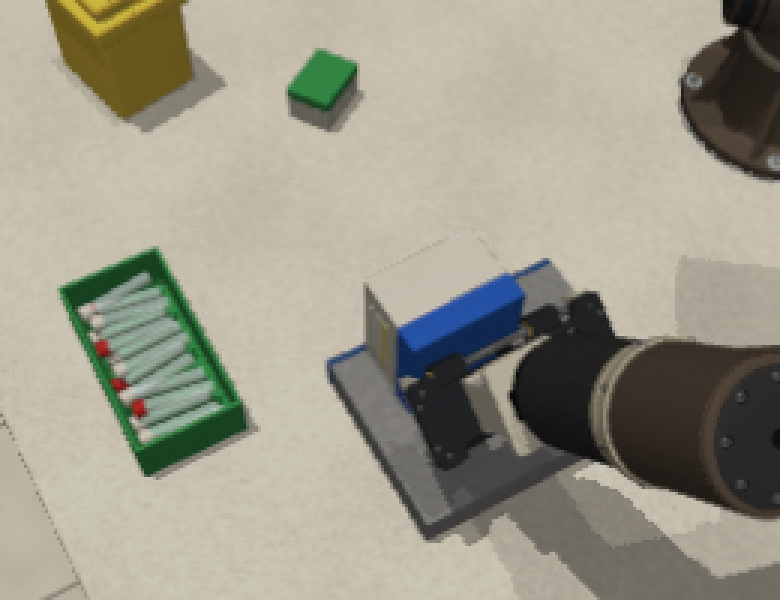

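The image shows both fingers on the lid, at about (430,370) and (540,320) in the enlarged crop, and the box sliding square with its base close to the edge. I'll keep pushing.

Request:
carry_out --targets '[[[0,0,0,0.14,0.006,0.116,0.36],[0,0,0,0.14,0.006,0.116,0.36],[0,0,0,0.14,0.006,0.116,0.36],[0,0,0,0.14,0.006,0.116,0.36],[0,0,0,0.14,0.006,0.116,0.36],[0,0,0,0.14,0.006,0.116,0.36],[0,0,0,0.14,0.006,0.116,0.36],[0,0,0,0.14,0.006,0.116,0.36],[0,0,0,0.14,0.006,0.116,0.36],[0,0,0,0.14,0.006,0.116,0.36],[0,0,0,0.14,0.006,0.116,0.36],[0,0,0,0.14,0.006,0.116,0.36],[0,0,0,0.14,0.006,0.116,0.36],[0,0,0,0.14,0.006,0.116,0.36],[0,0,0,0,0,0,0.36]]]'

```text
t: 13.1
eef_pos: [0.5475, 0.206, 0.2267]
ee_rot: [3.14, -0.699, -1.571]
force: [-0.8, 0.2, -0.4]
width: 0.0597
```

```bash
python3 - <<'E'
from h import *
p,P,H=cloud("scene"); cv2.imwrite("pics/s2.png",p[100:300,200:460,::-1].repeat(3,0).repeat(3,1))
E
```

```text
(no output)
```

View pics/s2.png

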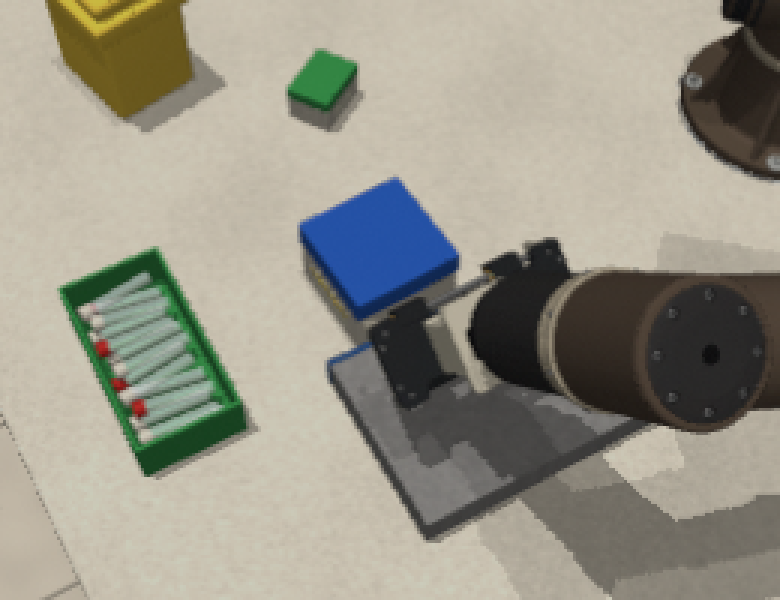

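The picture shows the big box on the bench, blue lid up at about (380,245) in the crop, at the foot of the step and clear of the fingers. Next I'll retract and measure it.

Request:
carry_out --targets '[[[0,0,0,0,0,-0.5,0.36],[0,0,0,0,0,-1,0.36],[0,0,0,0,0,-1,0.36],[0,0,0,0,0,-1,0.36],[0,0,0,0,0,-1,0.6],[0,0,0,0,0,-1,1],[0,0,0,0.64,0,-0.77,1],[0,-0.5,0,0.64,0,-0.77,1],[0,-0.5,0,0,0,0,1],[0,-0.5,0,0,0,0,1],[0,-0.5,0,0,0,0,1],[0,-0.5,0,0,0,0,1],[0,-0.5,0,0,0,0,1],[0,-0.5,0,0,0,0,1],[0,-0.5,0,0,0,0,1],[0,-0.5,0,0,0,0,1],[0,-0.5,0,0,0,0,1],[0,0,0,0,0,0,1]]]'

```text
t: 15.4
eef_pos: [0.5478, 0.2952, 0.3844]
ee_rot: [-3.139, 0.004, -1.572]
force: [-0.4, -0.4, 0.5]
width: 0.0879
```

```bash
cat > m.py <<'E'
from h import *
for c in("top","scene"):
    p,P,H=cloud(c); z=P[...,2]; x=P[...,0]; y=P[...,1]
    h,s,v=H[...,0],H[...,1],H[...,2]
    for n,m in(("lid",(h>100)&(h<130)&(s>100)&(z>.08)&(z<.1)&(abs(x-.55)<.15)&(y<.06)&(y>-.2)),
      ("small",(h>45)&(h<85)&(s>100)&(y<-.1)&(z>.038)&(z<.06)&(x<.65)&(x>.3))):
        if m.sum()>20:
            print(c,n,*rect(P,m))
            q=P[m]; A=np.c_[q[:,:2],np.ones(len(q))]; print("  slope",np.linalg.lstsq(A,q[:,2],rcond=None)[0][:2].round(3))
    cv2.imwrite(f"pics/{c}_{arm.get_state()['t']:.2f}.png",p[...,::-1])
E
python3 m.py; ls pics
```

```text
top lid 1726 [545.8 -15.2] [119.1 117.8] 1.22 90.2
  slope [ 0.003 -0.001]
top small 468 [ 466.1 -276.2] [73.9 53.2] 32.29 47.8
  slope [ 0.001 -0.01 ]
scene lid 1318 [549.5 -14.4] [119.9 119.2] 0.55 90.5
  slope [-0.009 -0.012]
scene small 263 [ 469.4 -275.3] [74.7 52.9] 31.96 48.2
  slope [-0.007 -0.051]
s1.png
s2.png
scene0.png
scene_15.50.png
top0.png
top_15.45.png
```

Both views put the lid at (0.547,-0.015), flat and at z 0.090. The small box is at (0.467,-0.276), yaw about 32°. Next is a wrist view above the small box.

Request:
carry_out --targets '[[[0,0,0,1,0.14,0,1],[0,0,0,1,0.14,0,1],[0,0,0,1,0.14,0,1],[0,0,0,1,0.14,0,1],[0,0,0,1,0.14,0,1],[0,0,0,1,0.14,0,1],[0,0,0,1,0.14,0,1],[0,0,0,1,0.14,0,1],[0,0,0,1,0.14,0,1],[0,0,0,1,0.14,0,1],[0,0,0,1,0.14,0,1],[0,0,0,1,0.14,0,1],[0,0,0,1,0.14,0,1],[0,0,0,1,0.14,0,1],[0,0,0,1,0.14,0,1],[0,0,0,1,0.14,0,1],[0,0,0,1,0.14,0,1],[0,0,0,1,0.14,0,1],[0,0,0,1,0.14,0,1],[0,0,0,1,0.14,0,1]]]'

```text
t: 18.0
eef_pos: [0.4769, -0.206, 0.3825]
ee_rot: [-3.141, 0.0, -1.571]
force: [1.0, 0.2, 1.0]
width: 0.0873
```

Request:
carry_out --targets '[[[0,0,0,0.95,0.14,0,1],[0,0,0,0.95,0.14,0,1],[0,0,0,0.95,0.14,0,1],[0,0,0.8,0,0,0,1],[0,0,0.8,0,0,0,1],[0,0,0.8,0,0,0,1],[0,0,0.8,0,0,0,1],[0,0,0.8,0,0,0,1],[0,0,0.8,0,0,0,1],[0,0,0.8,0,0,0,1],[0,0,0.8,0,0,0,1],[0,0,0.85,0,0,0,1],[0,0,0,0,0,0,1]]]'

```text
t: 19.62
eef_pos: [0.4666, -0.2762, 0.3824]
ee_rot: [3.142, -0.0, -2.583]
force: [0.5, 0.1, 0.4]
width: 0.0876
```

```bash
python3 - <<'E'
from h import *
st=arm.get_state(); print(st["eef_pos"],st["ee_rot"])
p,P,H=cloud("wrist"); cv2.imwrite("pics/w1.png",p[...,::-1])
h,s,z=H[...,0],H[...,1],P[...,2]
m=(h>45)&(h<85)&(s>100)
print(rect(P,m&(z>.038)&(z<.06)))
print(np.nanmedian(z[(abs(z)<.02)]))
E
python3 m.py
```

```text
[ 0.46656729 -0.2762264   0.38243333] [ 3.14156809e+00 -3.22293277e-06 -2.58269485e+00]
(3970, array([ 466.8, -280.3]), array([74.1, 53.4]), 31.64, np.float64(48.0))
-5.8950675520752505e-05
top lid 1482 [545.8 -14.4] [119.2 116.2] 1.43 90.1
  slope [0.001 0.002]
scene lid 1314 [549.7 -14.6] [120.8 121. ] 1.19 90.4
  slope [-0.006 -0.01 ]
scene small 259 [ 469.7 -275.5] [78.1 52.6] 29.63 48.4
  slope [-0.002 -0.048]
```

View pics/w1.png

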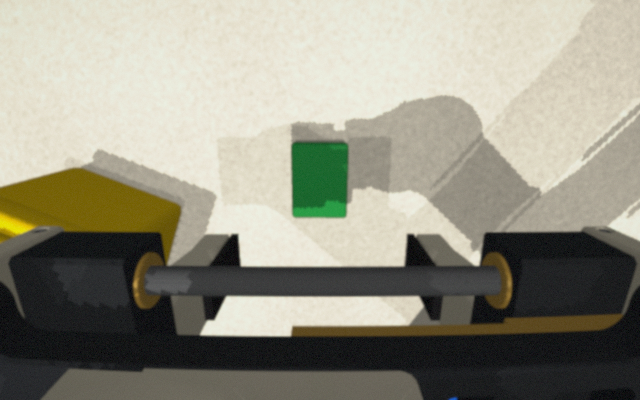

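The wrist view shows the green lid at (180,320), square with the jaws, and the bin off to the left. I'll check the gripper body's clearance to the bin before going down.

```bash
python3 - <<'E'
from h import *
st=arm.get_state(); yw=st["ee_rot"][2]; c=np.array([.4665,-.278])
xt=np.array([np.cos(yw),np.sin(yw)]); yt=np.array([np.sin(yw),-np.cos(yw)])
for n in("top","scene","wrist"):
    p,P,H=cloud(n); h,s=H[...,0],H[...,1]
    m=(h>15)&(h<35)&(s>110)&(P[...,0]>.4)&(P[...,1]<-.2)&(P[...,2]>.01)&(P[...,2]<.2)
    q=P[m]; d=q[:,:2]-c; a=abs(d@xt)-.039;b=abs(d@yt)-.0965
    g=np.hypot(a.clip(0),b.clip(0)); print(n,len(q),np.percentile(g,[0,1,5]).round(3), q[np.argmin(g)].round(3))
E
```

```text
top 1553 [0.071 0.075 0.083] [ 0.608 -0.381  0.143]
scene 1851 [0.054 0.059 0.067] [ 0.58  -0.384  0.149]
wrist 9152 [0.064 0.065 0.068] [ 0.584 -0.394  0.043]
```

Request:
carry_out --targets '[[[0,0,0,0.05,-0.08,0.9,1],[0,0,0,0,0,0.9,1],[0,0,0,0,0,0.9,1],[0,0,0,0,0,0.9,1],[0,0,0,0,0,0.9,1],[0,0,0,0,0,0.9,1],[0,0,0,0,0,0.9,1],[0,0,0,0,0,0.9,1],[0,0,0,0,0,0.35,1],[0,0,0,0,0,0.35,1],[0,0,0,0,0,0,1],[0,0,0,0,0,0,0],[0,0,0,0,0,0,-0.2],[0,0,0,0,0,0,-0.2],[0,0,0,0,0,0,-0.2],[0,0,0,0,0,0,-0.2]]]' --squeeze 25

```text
t: 21.92
eef_pos: [0.4673, -0.2781, 0.1852]
ee_rot: [-3.141, 0.0, -2.583]
force: [-0.3, 0.6, 2.5]
width: 0.0558
```

Request:
carry_out --targets '[[[0,0,0,0,0,-0.4,-0.2],[0,0,0,0,0,-0.8,-0.2],[0,0,0,0,0,-0.8,-0.2],[0,0,0,0,0,-0.8,-0.2],[0,0,0,0,0,-0.8,-0.2],[0,0,0,0,0,-0.8,-0.2],[0,0,0,0,0,-0.8,-0.2],[0,0,0,0,0,-0.8,-0.2],[0,0,-0.82,0,0,0,-0.2],[0,0,-0.82,0,0,0,-0.2],[0,0,-0.82,0,0,0,-0.2],[0,0,-0.82,0,0,0,-0.2],[0,0,-0.82,0,0,0,-0.2],[0,0,-0.82,0,0,0,-0.2],[0,0,-0.82,0,0,0,-0.2],[0,0,-0.82,0,0,0,-0.2],[0,0,-0.82,0,0,0,-0.2],[0,0,0,0,0,0,-0.2]]]'

```text
t: 24.18
eef_pos: [0.4668, -0.278, 0.3352]
ee_rot: [3.141, 0.0, -1.554]
force: [-0.7, -0.0, -1.4]
width: 0.0559
```

```bash
python3 - <<'E'
from h import *
print(arm.get_state()["eef_pos"],arm.get_state()["width"])
for c in("scene","top","wrist"):
    p,P,H=cloud(c); h,s,z=H[...,0],H[...,1],P[...,2]
    m=(h>45)&(h<85)&(s>100)&(P[...,1]<-.1)&(P[...,0]<.62)&(z>.12)
    if m.sum()>20: print(c,rect(P,m))
    cv2.imwrite(f"pics/{c}_g.png",p[...,::-1])
E
```

```text
[ 0.46681634 -0.27799676  0.33520313] 0.05593295526826834
scene (210, array([ 466.4, -261.8]), array([46.9, 79.1]), 89.86, np.float64(196.9))
top (35, array([ 442.4, -203.7]), array([ 10.8, 106.5]), 5.04, np.float64(197.4))
wrist (10082, array([ 468. , -302.8]), array([61.8, 29.9]), 1.44, np.float64(197.6))
```

View pics/scene_g.png

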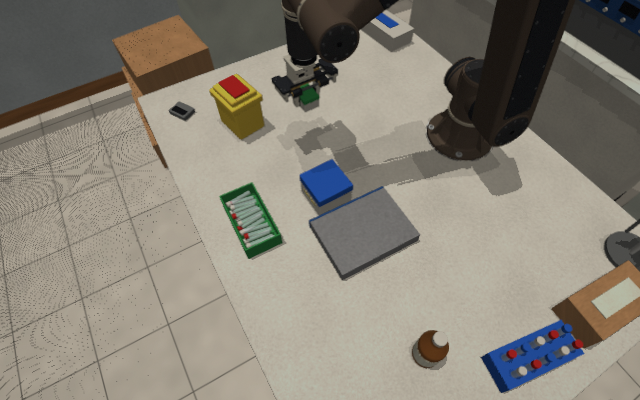

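View pics/wrist_g.png

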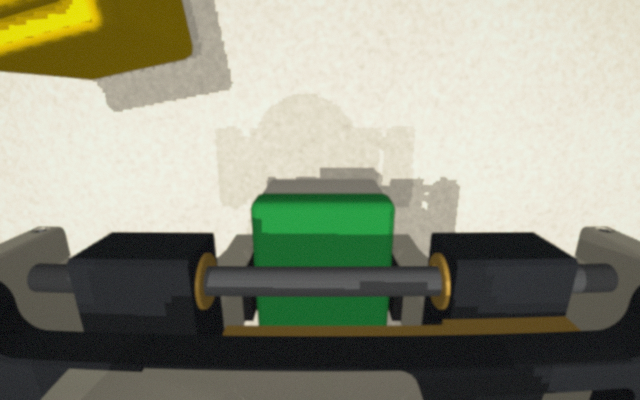

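The small box is held level, width 56 mm. It shows at (97,307) in the scene view and at (260,322) in the wrist view. I'll carry it over the lid and check it there.

Request:
carry_out --targets '[[[0,0,0,-0.5,-0.16,0,-0.2],[0,0,0,-0.9,-0.28,0,-0.2],[0,0,0,-0.9,-0.28,0,-0.2],[0,0,0,-0.9,-0.28,0,-0.2],[0,0,0,-0.9,-0.28,0,-0.2],[0,0,0,-0.9,-0.29,0,-0.2],[0,0,0,-0.9,-0.29,0,-0.2],[0,0,0,-0.9,-0.29,0,-0.2],[0,0,0,-0.9,-0.29,0,-0.2],[0,0,0,-0.9,-0.29,0,-0.2],[0,0,0,-0.9,-0.29,0,-0.2],[0,0,0,-0.9,-0.29,0,-0.2],[0,0,0,-0.17,-0.03,0,-0.2],[0,0,0,0,0,0,-0.2]]]'

```text
t: 26.08
eef_pos: [0.5456, -0.012, 0.3348]
ee_rot: [3.141, -0.0, -1.552]
force: [-0.1, -0.5, -1.6]
width: 0.0557
```

```bash
python3 - <<'E'
from h import *
print(arm.get_state()["eef_pos"],arm.get_state()["width"])
for c in("scene","top","wrist"):
    p,P,H=cloud(c); h,s,z=H[...,0],H[...,1],P[...,2]; x=P[...,0];y=P[...,1]
    m=(h>45)&(h<85)&(s>100)&(abs(y+.02)<.1)&(x<.62)&(z>.12)
    if m.sum()>20: print(c,"small",rect(P,m), "y/x range",np.percentile(y[m],[1,99]).round(4),np.percentile(x[m],[1,99]).round(4))
    m=(h>100)&(h<130)&(s>100)&(z>.08)&(z<.1)&(abs(x-.55)<.15)&(y<.06)&(y>-.2)
    if m.sum()>20:
        q=P[m]; print(c,"lid",cv2.minAreaRect((q[:,:2]*1000).astype(np.float32)), "x",np.percentile(q[:,0],[.5,99.5]).round(4),"y",np.percentile(q[:,1],[.5,99.5]).round(4),"z",np.median(q[:,2]).round(4))
    cv2.imwrite(f"pics/{c}_h.png",p[...,::-1])
E
```

```text
[ 0.54561169 -0.01199687  0.33484881] 0.0557053067995753
scene small (215, array([549.1,   9.7]), array([63.2, 33.8]), 0.89, np.float64(197.3)) y/x range [-0.0257  0.0265] [0.5198 0.5764]
scene lid ((549.6961059570312, -14.510074615478516), (119.72909545898438, 118.95308685302734), 1.0681859254837036) x [0.4907 0.6092] y [-0.0702  0.0447] z 0.0904
top small (3, array([303.2,  51. ]), array([3.7, 0.2]), 15.01, np.float64(672.4)) y/x range [-0.0653  0.0784] [0.0828 0.5886]
top lid ((512.507080078125, -16.094043731689453), (51.0048713684082, 117.46357727050781), 1.6295559406280518) x [0.4858 0.538 ] y [-0.0745  0.0421] z 0.0897
wrist small (10119, array([546.3, -37.5]), array([61.9, 29.5]), 1.07, np.float64(197.4)) y/x range [-0.0521  0.0016] [0.5189 0.5736]
wrist lid ((548.10009765625, -36.405879974365234), (118.57098388671875, 81.49458312988281), 1.1236473321914673) x [0.4897 0.6067] y [-0.0773  0.0018] z 0.0899
```

View pics/wrist_h.png

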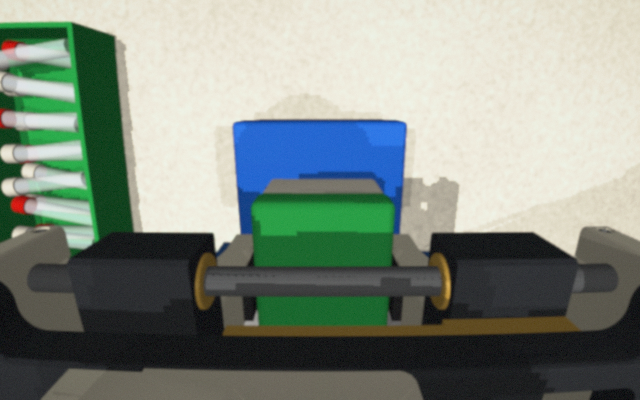

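View pics/scene_h.png

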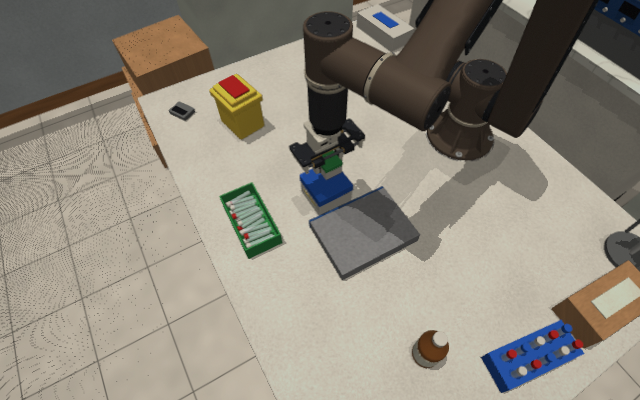

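The wrist and scene views agree: the box must go 3 mm towards -y, about 1 mm towards +x, and 59 mm down. The last part will be slow.

Request:
carry_out --targets '[[[0,0,0,0.12,-0.04,0,-0.2],[0,0,0,0,0,0.3,-0.2],[0,0,0,0,0,0.4,-0.2],[0,0,0,0,0,0.4,-0.2],[0,0,0,0,0,0.4,-0.2],[0,0,0,0,0,0.4,-0.2],[0,0,0,0,0,0.2,-0.2],[0,0,0,0,0,0.1,-0.2],[0,0,0,0,0,0.06,-0.2],[0,0,0,0,0,0.04,-0.2],[0,0,0,0,0,0.03,-0.2],[0,0,0,0,0,0.03,-0.2],[0,0,0,0,0,0,-0.2]]]'

```text
t: 27.85
eef_pos: [0.5469, -0.0154, 0.276]
ee_rot: [-3.142, -0.0, -1.553]
force: [0.3, -0.7, -2.4]
width: 0.0561
```

Request:
carry_out --targets '[[[0,0,0,0,0,0.02,-0.2],[0,0,0,0,0,0.02,-0.2],[0,0,0,0,0,0,-0.2],[0,0,0,0,0,0,-0.2]]]'

```text
t: 28.35
eef_pos: [0.5469, -0.0153, 0.2752]
ee_rot: [-3.141, -0.0, -1.553]
force: [-1.5, -0.2, 2.9]
width: 0.056
```

The force rose to +2.9 N, so the box is touching the lid. I'll let go and go straight up.

Request:
carry_out --targets '[[[0,0,0,0,0,0,0.35],[0,0,0,0,0,0,0.5],[0,0,0,0,0,0,0.7],[0,0,0,0,0,0,0.7],[0,0,0,0,0,0,0.7],[0,0,0,0,0,-0.2,0.7],[0,0,0,0,0,-0.4,0.7],[0,0,0,0,0,-0.6,0.7],[0,0,0,0,0,-0.8,0.7],[0,0,0,0,0,-1,0.7],[0,0,0,0,0,-1,0.7],[0,0,0,-1,0,-0.5,0.7],[0,0,0,-1,0,0,0.7],[0,0,0,-1,0,0,0.7],[0,0,0,-1,0,0,0.7],[0,0,0,-1,0,0,0.7],[0,0,0,-1,0,0,0.7],[0,0,0,-1,0,0,0.7],[0,0,0,0,0,0,0.7]]]'

```text
t: 30.72
eef_pos: [0.5437, 0.1609, 0.3885]
ee_rot: [-3.141, 0.001, -1.551]
force: [-0.8, -0.3, 0.3]
width: 0.0746
```

```bash
python3 - <<'E'
from h import *
print(arm.get_state()["eef_pos"])
for c in("scene","top","wrist"):
    p,P,H=cloud(c); h,s,z=H[...,0],H[...,1],P[...,2]; x=P[...,0];y=P[...,1]
    m=(h>45)&(h<85)&(s>100)&(abs(y+.02)<.1)&(x<.65)&(z>.125)&(z<.15)
    if m.sum()>20: print(c,"small",rect(P,m))
    m=(h>100)&(h<130)&(s>100)&(z>.08)&(z<.1)&(abs(x-.55)<.15)&(y<.055)&(y>-.2)
    if m.sum()>20:
        q=P[m]; print(c,"lid",cv2.minAreaRect((q[:,:2]*1000).astype(np.float32)),"z",np.median(q[:,2]).round(4))
    cv2.imwrite(f"pics/{c}_z.png",p[...,::-1])
E
```

```text
[0.54369601 0.16089062 0.38850817]
scene small (330, array([548.9, -16.8]), array([56.7, 73.6]), 0.71, np.float64(138.4))
scene lid ((550.1825561523438, -14.557880401611328), (119.83088684082031, 118.71395111083984), 0.3425620198249817) z 0.0905
top small (551, array([544.3, -15. ]), array([73.7, 55. ]), 88.81, np.float64(137.9))
top lid ((545.6304931640625, -15.171016693115234), (118.89437866210938, 117.74452209472656), 1.371091604232788) z 0.0902
wrist small (706, array([546.5,  20.6]), array([53.3,  3.3]), 1.1, np.float64(135.8))
wrist lid ((547.0714721679688, 24.259654998779297), (118.1409912109375, 38.30646514892578), 1.140621542930603) z 0.0899
```

View pics/scene_z.png

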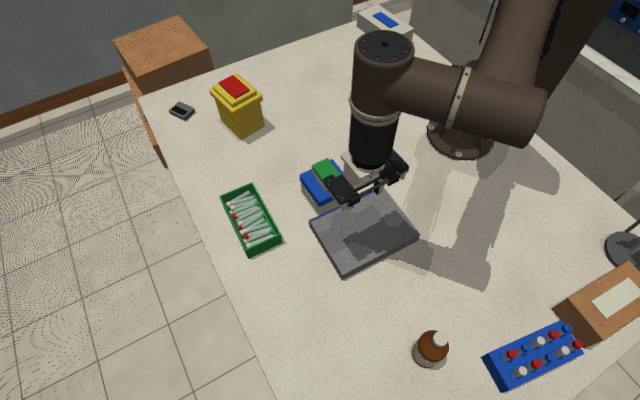

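The small box sits on the lid at (170,325), within about 3 mm of the middle in both views, square with it, top at z 0.138. The bin, tray and bottle are where they were in the first picture, and the robot touches nothing.

```bash
python3 -c "
from station import arm
print(arm.job_done(), arm.get_state()['t'])"
```

```text
the job is handed in; nothing more can be done
the job is handed in; nothing more can be done
```

The job is done and handed in at about 31 s of the 56 s allowed; no verdict was reported.

- **Big box:** I pushed it square over the striped edge with both fingertips, below mid-height. It tumbled onto its base with the blue lid up. The lid measures level at z 0.090 m, and the box centre is about 72 mm from the step's edge.
- **Small box:** I gripped it across its 56 mm width, turned it square with the big box and lowered it onto the lid until the force reading rose to about 3 N. Then I let go. Its top is at z 0.138 m, so its centre is at about 0.114 m. It sits about 1–3 mm from the middle of the lid and is square within about 2.5°.
- **Bystanders:** the yellow bin, green tray and bottle look unmoved in the last scene picture; I compared them by eye, not by measurement.

**Disagreements:** the top and scene cameras differ by about 4 mm in world x, and the wrist camera differs from both by about 4 mm in y at the small box. For the placing I used offsets measured within a single view. In the last check the wrist camera saw only slivers of both boxes, so it did not confirm the centring along the direction of the push.

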